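Shut the board-test fixture and start the test

TASK

A circuit board lies ready in the test fixture, whose lid stands open on a stiff hinge. Pushing with the fingertips on the outside of the lid only, swing it down over the board without slamming it and press it fully home against the springs under the board, so that it stays shut; then press the green start button all the way in and let it go. Nothing is to be gripped or lifted: keep the fingers off the inner side of the lid, do not press the red stop button, and leave the board in its nest and all the other things on the bench where they are.

Things in the scene. Friction and masses are not known exactly. Their poses are not given: they have to be found in the camera images.
- fixture: board-test fixture fixed to the bench: grey box with aluminium deck, 280 (x) by 340 (y) mm, deck top 80 mm above the bench, buttons on a strip at its right. Origin: centre of its underside, on the bench; x points from its front (robot side) to its rear, y to its left, z up; yaw up to 0.3 rad either way. Nest and lid are centred at y = +40 mm.
- lid (a joint): angle of the lid, rad: 0 = fully home (level), 1.57 = upright, 1.8 = leaning back to its stop; starts at 1.15 to 1.7. Friction hinge (0.55 N m): the lid (0.4 kg) stays where it is left. In the last 0.07 rad four pins under it push the board and its sprung nest down by 4 mm: pressing it home takes about 4 N at the front bar (use up to 15 N); there it stops hard and stays.
- lid_hinge (a point): middle of the lid's hinge axis, on the fixture at x = +105, y = +40, z = 116 mm; the axis runs along the fixture's y. Open at angle a, the lid runs from here along (-cos a, 0, sin a) in the fixture's axes, and its outer face looks along (sin a, 0, cos a), 8 mm off the axis. Hinge barrels reach 8 mm above the axis.
- lid_front (a point): middle of the lid's blue front bar, on the outer face, 190 mm from the hinge axis, 15 mm from the free edge; moves with the lid. The lid is a flat frame 210 mm wide (blue front bar 30 mm, aluminium sides, clear window, all flush); shut, its outer face is on top, 124 mm above the bench.
- lid_inner: inner side of the lid: a clear 4 mm pressure plate over the whole inner face, 206 mm wide, with four 6 mm steel push pins 20 mm long. Origin at the hinge axis, moves with the lid. Not to be touched by the fingers.
- start (a joint): travel of the green start button: 0 = out, 0.006 m = fully in (takes 5 N; springs back)
- start_top (a point): centre of the top of the green start button, 25 mm across, the nearer of the two buttons, on the control strip at the fixture's x = -20, y = -118 mm, 100 mm above the bench; pressed straight down
- stop (a joint): travel of the red stop button: 0 = out, 0.006 m = fully in; to be left alone
- stop_top (a point): centre of the top of the red stop button, 25 mm across, 85 mm behind the green one
- board: green circuit board under test, 100 by 80 by 2 mm, loose in a black sprung nest under the lid; origin: centre of its underside
- spool_a: green-flanged solder spool standing behind the fixture's right end, 60 mm across, 48 mm high; origin: centre of its underside
- spool_b: second solder spool, yellowish, same size
- cutters: side cutters with orange handles lying to the left of the fixture, about 140 mm long; origin on the bench near the middle
- spray_can: white and red spray can, 53 mm across, 173 mm high, standing; origin: centre of its underside
- flux: amber flux bottle with black cap, 42 mm across, 85 mm high, standing; origin: centre of its underside
- screwdriver: yellow-handled screwdriver lying behind the fixture, 170 mm long
- tested: finished circuit board, 100 by 80 by 2 mm, lying in the blue tray (200 by 150 by 35 mm) at the right
There are look-alikes about, which are no part of the job. Leave any pink or yellow look-alike of the board alone.

How it is judged (in metres and radians):
On the way, in this order (a step that is already met when the one before it is completed fails the run):
1. the lid is pressed fully home (within 0.018 rad of flat) (value of joint lid below 0.018 rad), for 0.2 s.
2. with the lid home, the green start button is pressed in (4.5 of its 6 mm) (value of joint lid below 0.018 rad and value of joint start above 0.0045 m), for 0.05 s.
At the end, for the whole second after the job is handed in: the lid is at rest fully home (within 0.018 rad, 1 degree, of flat), the board pressed down in its nest (at least 1.5 mm below its start), and both buttons are out again (within 1.5 mm) (value of joint lid below 0.018 rad and value of joint each of start, stop below 0.0015 m and velocity of joint lid between -0.05 and 0.05 rad/s and z of board in the frame of fixture below 0.0925 m and linear speed of board below 0.02 m/s); the robot touches nothing.
It fails at once if the lid is slammed (faster than 2 rad/s in its last 0.3 rad) (value of joint lid below 0.3 rad and velocity of joint lid below -2 rad/s).
It fails at once if the fingers touch the inner side of the lid, as in pinching or lifting it, or the board (more than 1 N) (contact force between the fingers and lid_inner above 1 N or contact force between the fingers and board above 1 N).
It fails at once if the board is shifted or lifted in its nest (10 mm) (distance of board from where it was at the start of the episode above 0.01 m).
It fails at once if the red stop button is pressed (more than 2.5 mm) (value of joint stop above 0.0025 m).
It fails at once if another thing on the bench is moved or lifted (more than 25 mm): solder spool near the fixture, second solder spool, side cutters, spray can, flux bottle, screwdriver, tested board in the tray (distance of any of spool_a, spool_b, cutters, spray_can, flux, screwdriver, tested from where it was at the start of the episode above 0.025 m).
It also fails if it takes over 48 s, if anything falls off the work surface, if the arm or the gripper's body presses on something with over 40 N, if the wrist force passes 120 N, or if a joint passes its speed limit or range.

ROBOT

A 6-joint arm with a two-finger parallel gripper is mounted at the origin on the work surface. World frame = base frame: x ahead of the robot, y to its left, z up, the work surface at z = 0. Lengths are in mm, angles in rad, forces in N, time in s.
With the tool pointing down it reaches from about 350 to 875 mm from the base axis. Payload 4.2 kg.
Tool frame: the origin (TCP) lies at the very end of the fingers, on their centre line; the grasp point (between the pads) lies 19 mm behind it (arm.pinch_z is the distance from the TCP to the grasp point, in mm); x points along the fingers, y is the direction in which the jaws open and shut, and the axes are right-handed (so a half turn about x gives the same grasp; the last joint's range is limited). The gripper opens to 85 mm and grips with 20 to 120 N. Pads are 22 mm wide; open, the fingers measure 114 mm over their backs; the gripper's body (76 mm by 85 mm) begins 54 mm behind the grasp point. The pads swing forward as they close: fully open they stand 13 mm farther back than shut.
Start: joints at [1.503, 0.385, 0.008, 0, -1.194, -0.259], TCP at [200.601, 591.911, 197.412] pointing down, gripper open.
Joint ranges: [-3.14, 3.14], [-1.21, 2.06], [-1.07, 1.41], [-3.16, 2.05], [-2.99, -0.16], [-3.1, 3.1]. Speed limits (rad/s): [2.79, 2.79, 3.14, 3.14, 3.14, 3.14].

INTERFACE

Orientations are given as a unit quaternion [x, y, z, w].
In Python, from bench import arm gives the robot as it stands.
- The arm moves only by the tool drive_tool, never from a script. Its argument "motion" is a list of rows, each a list of 4 numbers: the shift along the tool's x, y, z in mm, then the turn about the tool's x in degrees. In form: [[dx, dy, dz, spin], ...]. A call has 1 to 10 rows; each row shifts and turns the commanded pose from where the row before left it, along the tool's axes as they then stand; what a row does not reach is not made up. A row lasts 1/12 s, in which the tool goes at most 41.7 mm and 7.16 degrees, less where a joint would pass 70% of its speed; a pose out of reach is approached as far as the arm can. A call with a gripper value outside its range is refused whole. "grip" is the finger opening in mm, from 0 to 85.4, set as the call begins (left out, the last holds). The fingers move at their own pace and stop on an object; the grip force is fixed at half the most. Time passes only in rows, so rows that do not move let the fingers close. It gives the time, the measured TCP pose, the force and the opening at its end, in the units of the state.
- arm.read_state(): the state, without advancing time (a new reading comes with each control period).
- arm.get_image(name): name is "scene" or "top" or "wrist"; returns the picture (400x640x3 uint8, red, green, blue); there is no depth.
- arm.calibration(name): a dict with "K" (3x3 intrinsics, pixels), "distortion" ([k1, k2, p1, p2, k3] as OpenCV has them; the pictures are not rectified), "eye" and "attitude" of the camera in the world; the wrist camera has in their place "T_tool_cam" (4x4, takes a point from camera to tool coordinates, whose origin is the TCP and whose axes are the tool frame's). Camera axes: x right, y up, looking along -z (the intrinsics and any distortion apply to the point x, -y, -z); pixel columns grow to the right and rows downward; lengths in mm; the calibration is good to about 2 mm. A picture is of the moment at which its call begins: read the wrist's pose just before it. calibration takes no time and is no camera call.
- arm.job_done(): hands the job in, once; it reports no verdict.
The state is a dict: "clock": time; "joints": joint angles; "joint_vel": joint speeds; "joint_efforts": joint torques, N m; "position": TCP position; "ee_rot": TCP orientation; "contact_force": force on the tool from outside, world axes, zero at the start; "wrist_torque": the same for the moment, N m; "gripper_width": finger opening in mm.
Only numpy, scipy, OpenCV 4.12 (cv2) and the standard library are available. Lean on these libraries where they do the work, as an engineer would, in place of code of your own. Each camera call takes 0.05 s, during which the arm holds its last target. There are 200 camera calls.

## Working session

There is one attempt and no reset: what is moved stays moved. The work goes in short steps, Python scripts to look and compute and a tool call to move; the robot and the scene stay as the last step left them, time stands still between calls to the robot, and variables do not carry over. Pictures are saved under pics/ and viewed, about 8 in all and at most 12, crops included, and the job is handed in when it is done.

Besides the shell and the picture viewer there is one more tool, called after "Request:" as a command line: name --pt "numbers of a row" for each row, then --argument value for the rest. drive_tool: Moves the arm, as the interface text tells. Its arguments: {"type":"object","properties":{"motion":{"type":"array"},"grip":{"type":"number"}},"required":["motion"]}

```bash
mkdir -p pics; ls
python3 - <<'E'
from bench import arm
import cv2,numpy as np
for n in("scene","top"):
    cv2.imwrite(f"pics/{n}0.png",arm.get_image(n)[:,:,::-1])
    print(n,arm.calibration(n))
print(arm.calibration("wrist"))
print(arm.read_state())
E
```

```text
pics
scene {'K': array([[389.25837158,   0.        , 310.911331  ],
       [  0.        , 389.25837158, 198.54681121],
       [  0.        ,   0.        ,   1.        ]]), 'distortion': array([-0.03313472,  0.        ,  0.        ,  0.        ,  0.        ]), 'eye': array([1167.68290495, -623.81353519,  986.94069033]), 'attitude': array([0.3374575 , 0.14839652, 0.35103919, 0.86073944])}
top {'K': array([[516.93771739,   0.        , 328.42063401],
       [  0.        , 516.93771739, 196.13100252],
       [  0.        ,   0.        ,   1.        ]]), 'distortion': array([-0.16562391,  0.        ,  0.        ,  0.        ,  0.        ]), 'eye': array([ 341.93280354,  -41.62023707, 1660.93039236]), 'attitude': array([-0.041815  ,  0.04438063,  0.70802987, -0.703545  ])}
{'K': array([[358.91275946,   0.        , 325.21138335],
       [  0.        , 358.91275946, 197.55871904],
       [  0.        ,   0.        ,   1.        ]]), 'distortion': array([-0.0793742,  0.       ,  0.       ,  0.       ,  0.       ]), 'T_tool_cam': array([[ 9.97606413e-04,  2.74347874e-01, -9.61629996e-01,
      
[... 259 characters left out ...]
.00000000e+00]])}
{'clock': 0.1, 'joints': array([ 1.50261782e+00,  3.85498291e-01,  6.76615790e-03, -3.95796055e-04,
       -1.19402502e+00, -2.58652607e-01]), 'joint_vel': array([ 0.00123057, -0.00141288,  0.00346884,  0.00145055, -0.00117904,
       -0.00018396]), 'joint_efforts': array([ 9.06387959e-04, -3.93317056e+01,  1.88929081e+01,  4.19794276e+00,
       -2.59431559e-03,  6.66743077e-06]), 'position': array([200.43101109, 591.36881228, 196.42705779]), 'ee_rot': array([-0.69761395,  0.11579199,  0.69774107,  0.11438702]), 'contact_force': array([ 0.01038986, -0.26400843, -0.47543112]), 'wrist_torque': array([-0.01979463,  0.01218056,  0.00774741]), 'gripper_width': 85.6013571033188}
```

View pics/scene0.png

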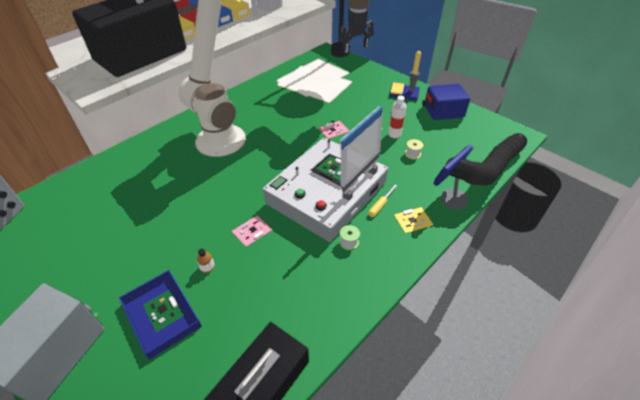

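View pics/top0.png

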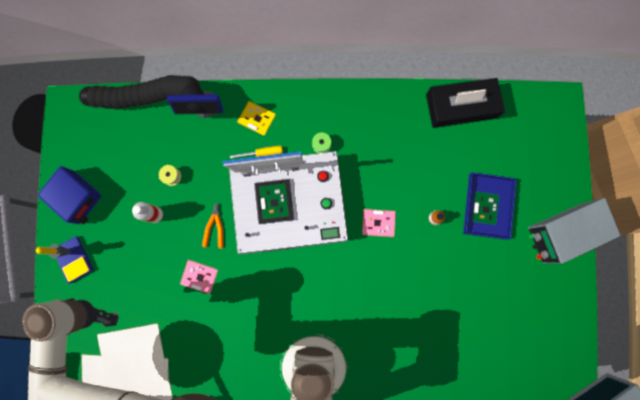

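The scene view shows the fixture at about (325,185), with green button (300,193), red button (321,205) and the blue bar running (345,152) to (380,115). In the top view, green is at (326,203), red at (323,176) and the blue bar runs (224,162) to (300,155), nearly edge-on.

```bash
cat > h.py <<'E'
from bench import arm
import cv2,numpy as np
from scipy.spatial.transform import Rotation as R
def cam(n):
    c=arm.calibration(n)
    if n=="wrist":
        s=arm.read_state();T=np.array(c["T_tool_cam"]);r=R.from_quat(s["ee_rot"]).as_matrix()
        return c["K"],c["distortion"],s["position"]+r@T[:3,3],r@T[:3,:3]
    return c["K"],c["distortion"],c["eye"],R.from_quat(c["attitude"]).as_matrix()
def ray(c,p):
    K,d,e,A=c
    u=cv2.undistortPoints(np.array(p,float).reshape(-1,1,2),K,d).reshape(-1,2)
    v=np.c_[u[:,0],-u[:,1],-np.ones(len(u))]@A.T
    return e,v/np.linalg.norm(v,axis=1)[:,None]
def onz(c,p,z):
    e,v=ray(c,p);return e+v*((z-e[2])/v[:,2])[:,None]
def tri(c1,p1,c2,p2):
    e1,v1=ray(c1,p1);e2,v2=ray(c2,p2);out=[]
    for a,b in zip(v1,v2):
        t=np.linalg.lstsq(np.c_[a,-b],e2-e1,rcond=None)[0]
        out.append(np.r_[(e1+t[0]*a+e2+t[1]*b)/2,np.linalg.norm(e1+t[0]*a-e2-t[1]*b)])
    return np.array(out)
def blob(img,lo,hi,box):
    h=cv2.cvtColor(img,cv2.COLOR_RGB2HSV);m=cv2.inRange(h,np.array(lo),np.array(hi))
    k=np.zeros_like(m);x0,y0,x1,y1=box;k[y0:y1,x0:x1]=255
    m&=k;n,l,s,c=cv2.connectedComponentsWithStats(m)
    i=1+np.argmax(s[1:,4]);return c[i],s[i],(l==i)
E
python3 - <<'E'
from h import *
P={}
for n,g,r,b in(("scene",(290,183,310,202),(311,195,331,214),(335,100,390,165)),("top",(316,194,336,212),(313,166,333,186),(215,145,310,175))):
    im=cv2.imread(f"pics/{n}0.png")[:,:,::-1].copy();c=cam(n)
    G=blob(im,(40,90,30),(90,255,255),g);Rr=blob(im,(0,140,60),(8,255,255),r);B=blob(im,(95,90,40),(120,255,255),b)
    print(n,"green",G[0],G[1],onz(c,[G[0]],98)[0],"red",Rr[0],Rr[1],onz(c,[Rr[0]],98)[0])
    q=cv2.boxPoints(cv2.minAreaRect(np.argwhere(B[2])[:,::-1].astype(np.float32)));print(B[1],q.tolist())
    o=cv2.resize(im[90:260,200:400],None,fx=4,fy=4,interpolation=cv2.INTER_CUBIC) if n=="top" else cv2.resize(im[90:240,250:400],None,fx=4,fy=4,interpolation=cv2.INTER_CUBIC)
    cv2.imwrite(f"pics/{n}0c.png",o[:600,:,::-1])
E
```

```text
scene green [299.36363636 192.25      ] [296 189   8   7  44] [520.62649684 -47.76771789  98.        ] red [320.53658537 203.92682927] [317 201   8   7  41] [604.21928024 -37.44141977  98.        ]
[341 107  41  42 368] [[337.85809326171875, 143.3178253173828], [380.08380126953125, 105.96430969238281], [384.7601318359375, 111.25062561035156], [342.534423828125, 148.60414123535156]]
top green [326. 203.] [322 199   9   9  69] [512.50304842 -40.4322446   98.        ] red [322.41666667 175.51666667] [318 172  10   8  60] [597.2053345  -29.96546801  98.        ]
[223 152  78  12 216] [[222.67694091796875, 160.41539001464844], [299.8461608886719, 150.7692413330078], [300.24615478515625, 153.96925354003906], [223.07693481445312, 163.6154022216797]]
```

View pics/scene0c.png

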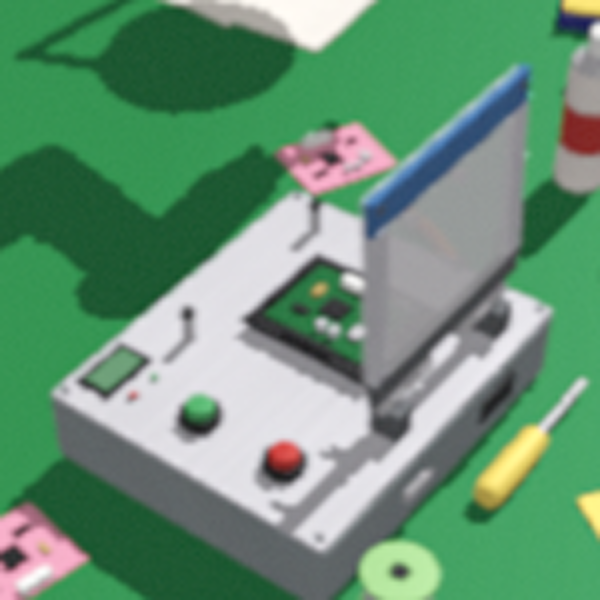

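View pics/top0c.png

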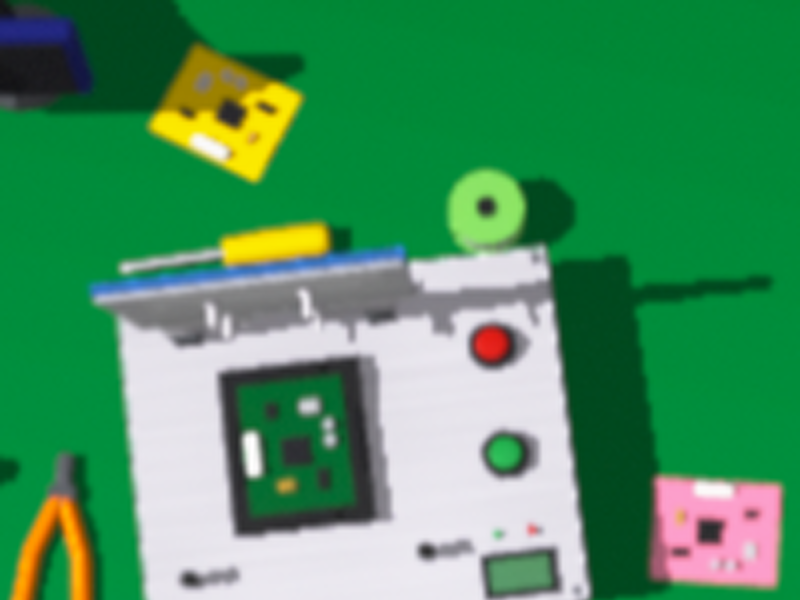

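The crops show the lid near upright with its outer face to the rear. The free-edge corners are at scene px (381,107) and (342,142) and top px (223,162) and (301,153). The start and stop buttons are clear.

Run:
```python
from h import *
s,t=cam("scene"),cam("top")
q=tri(s,[(381.2,107.2),(342,142),(299.5,191.5),(321,203.5)],t,[(223,162),(301,153),(326,203),(322.4,175.5)])
print(q.round(1))
for yaw in (.123,):
    c,sn=np.cos(yaw),np.sin(yaw);Rz=np.array([[c,-sn],[sn,c]])
    for g in (q[2,:2],np.array([516,-44])):
        O=g-Rz@[-20,-118];print("O",O,"hinge",O+Rz@[105,40])
        for k in q[:2]: print("corner in fixture",Rz.T@(k[:2]-O),k[2]-116, "a",np.arctan2(k[2]-116,105-(Rz.T@(k[:2]-O))[0]))
print("spools",onz(t,[(321,142)],48),onz(s,[(349.5,233)],48))
# table reference: fixture bottom right corner seams
print(onz(s,[(250+322/4,90+552/4),(250+52/4,90+395/4)],80),onz(t,[(200+547/4,90+248/4)],80))
```

```text
[[ 6.000e+02  2.329e+02  3.159e+02  2.000e-01]
 [ 6.237e+02  2.590e+01  3.142e+02  2.400e+00]
 [ 5.133e+02 -4.040e+01  9.080e+01  0.000e+00]
 [ 5.987e+02 -2.980e+01  8.970e+01  2.000e-01]]
O [518.65287645  79.12448851] hinge [617.95200122 131.70474924]
corner in fixture [ 99.57606495 142.61630401] 199.9363998111662 a 1.543674676771108
corner in fixture [ 97.6832276  -65.73145168] 198.23977647012669 a 1.5339043729419266
O [521.37147002  75.56231559] hinge [620.67059479 128.14257633]
corner in fixture [ 97.31505358 146.48510931] 199.9363998111662 a 1.532378283865905
corner in fixture [ 95.42221623 -61.86264638] 198.23977647012669 a 1.5225197294815134
spools [[713.75962321 -25.59998916  48.        ]] [[719.58659623 -30.02301707  48.        ]]
[[ 681.67596801  -75.22133661   80.        ]
 [ 409.47244546 -107.7702288    80.        ]] [[674.17219519 -74.88217169  80.        ]]
```

```bash
cat >> h.py <<'E'
O=np.array([518.7,78.5,0]);YAW=.123;F=R.from_euler("z",YAW).as_matrix()
def st():
    s=arm.read_state();r=R.from_quat(s["ee_rot"]).as_matrix();p=s["position"]
    print("t",round(s["clock"],2),"pos",p.round(1),"fix",(F.T@(p-O)).round(1),"F",s["contact_force"].round(1),"w",round(s["gripper_width"],1))
    return p,r
def go(fx):
    p,r=st();w=O+F@np.array(fx,float);print("to world",w.round(1),"tool shift",(r.T@(w-p)).round(1))
E
python3 - <<'E'
from h import *
p,r=st();print(r.round(3));print("tool in fixture\n",(F.T@r).round(3))
go((150,40,400));go((150,40,300))
E
```

```text
t 0.1 pos [200.4 591.4 196.4] fix [-252.9  548.   196.4] F [ 0.  -0.3 -0.5] w 85.6
[[-0.001 -0.321 -0.947]
 [-0.002 -0.947  0.321]
 [-1.     0.002 -0.   ]]
tool in fixture
 [[-0.001 -0.435 -0.9  ]
 [-0.002 -0.9    0.435]
 [-1.     0.002 -0.   ]]
t 0.1 pos [200.4 591.4 196.4] fix [-252.9  548.   196.4] F [ 0.  -0.3 -0.5] w 85.6
to world [662.7 136.6 400. ] tool shift [-202.9  282.6 -583.8]
t 0.1 pos [200.4 591.4 196.4] fix [-252.9  548.   196.4] F [ 0.  -0.3 -0.5] w 85.6
to world [662.7 136.6 300. ] tool shift [-102.9  282.4 -583.8]
```

Request:
drive_tool --pt "-26 0 0 -3.2" --pt "-26 0 0 -3.2" --pt "-26 0 0 -3.2" --pt "-26 0 0 -3.2" --pt "-26 0 0 -3.2" --pt "-26 0 0 -3.2" --pt "-26 0 0 -3.2" --pt "-26 0 0 -3.4" --grip 0

```text
clock: 0.77
position: [200.5, 591.5, 406.2]
ee_rot: [-0.706, -0.044, 0.706, -0.045]
contact_force: [-0.5, 0.5, -0.1]
gripper_width: 0.2
```

Run:
```python
from h import *
p,r=st();print("tool in fixture\n",(F.T@r).round(3));go((170,40,400))
```

```text
t 0.77 pos [200.5 591.5 406.2] fix [-252.9  548.2  406.2] F [-0.5  0.5 -0.1] w 0.2
tool in fixture
 [[-0.001  0.003 -1.   ]
 [-0.001 -1.    -0.003]
 [-1.     0.001  0.001]]
t 0.77 pos [200.5 591.5 406.2] fix [-252.9  548.2  406.2] F [-0.5  0.5 -0.1] w 0.2
to world [682.5 139.1 400. ] tool shift [   6.5  509.5 -421.2]
```

Request:
drive_tool --pt "0 10 -25 0" --pt "0 20 -30 0" --pt "0 20 -30 0" --pt "0 20 -30 0" --pt "0 20 -30 0" --pt "0 20 -30 0" --pt "0 25 -25 0" --pt "0 25 -25 0" --pt "0 25 -25 0" --pt "0 25 -25 0"

```text
clock: 1.6
position: [500.4, 416.1, 404.8]
ee_rot: [-0.705, -0.043, 0.706, -0.044]
contact_force: [-0.3, 0.3, -0.4]
gripper_width: -0.1
```

Request:
drive_tool --pt "0 30 -25 0" --pt "0 30 -25 0" --pt "0 30 -25 0" --pt "0 30 -25 0" --pt "0 30 -25 0" --pt "0 30 -21 0" --pt "0 30 0 0" --pt "0 30 0 0" --pt "0 30 0 0" --pt "0 30 0 0"

```text
clock: 2.43
position: [681.4, 136.1, 404.4]
ee_rot: [-0.705, -0.043, 0.706, -0.044]
contact_force: [0.5, -0.2, 0.3]
gripper_width: 0.2
```

Run:
```python
from h import *
go((150,40,300))
a=arm.get_image("wrist");b=arm.get_image("scene")
o=np.hstack([cv2.resize(b[60:260,240:420],(540,600),interpolation=2),])
cv2.imwrite("pics/w1.png",a[:,:,::-1]);cv2.imwrite("pics/s1.png",o[:,:,::-1])
```

```text
t 2.43 pos [681.4 136.1 404.4] fix [168.5  37.3 404.4] F [ 0.5 -0.2  0.3] w 0.2
to world [662.7 136.6 300. ] tool shift [104.4  -2.8  18.3]
```

View pics/w1.png

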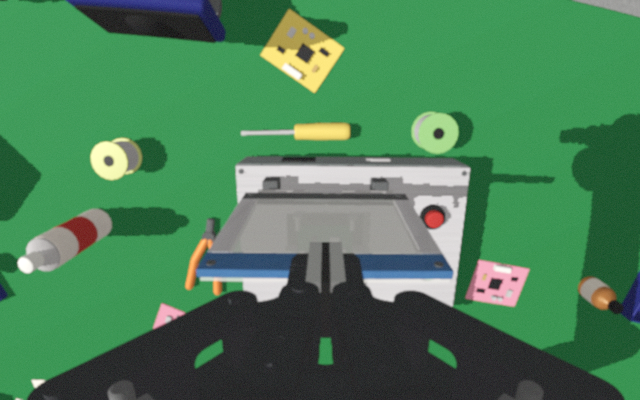

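View pics/s1.png

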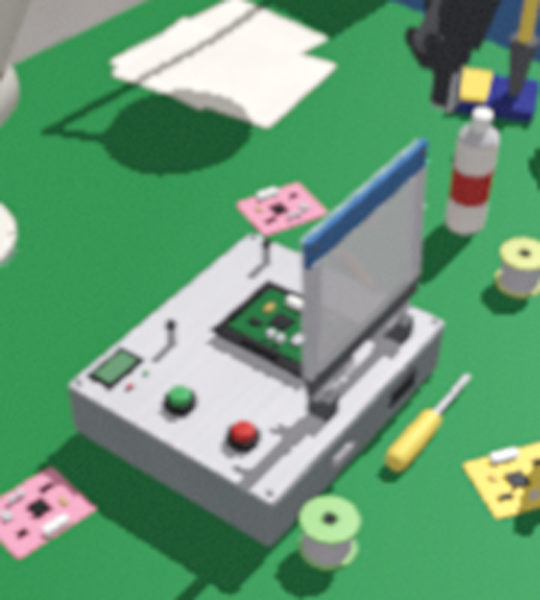

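The wrist view shows the lid's outer face with the blue bar between (200,266) and (450,266), finger tips at (325,245) ahead of it in the picture. The scene crop shows the lid unmoved.

Run:
```python
from h import *
c=cam("wrist")
f=lambda q:((q-O)@F).round(1)
print("bar bottom edge z~290",f(onz(c,[(203,277),(447,271)],291)))
print("bar top edge z~320",f(onz(c,[(208,255),(440,254)],320)))
print("barrels/hinge z116",f(onz(c,[(245,196),(407,196)],116)))
print("red",f(onz(c,[(433,216)],100)), "expect 65,-118")
print("rear deck corners",f(onz(c,[(238,166),(467,166)],80)),"expect 140,+-170")
import cv2
K,d,e,A=cam("scene");p=arm.read_state()["position"];v=A.T@(p-e);print(cv2.projectPoints(np.array([[v[0],-v[1],-v[2]]]),np.zeros(3),np.zeros(3),K,d)[0])
```

```text
bar bottom edge z~290 [[ 80.8 146.3 291. ]
 [ 86.  -75.7 291. ]]
bar top edge z~320 [[116.4 128.9 320. ]
 [116.5 -57.5 320. ]]
barrels/hinge z116 [[108.5 143.2 116. ]
 [107.6 -76.  116. ]]
red [[  73.2 -119.   100. ]] expect 65,-118
rear deck corners [[ 142.8  158.9   80. ]
 [ 141.9 -169.2   80. ]] expect 140,+-170
[[[386.42651977 105.75715031]]]
```

Request:
drive_tool --pt "10 0 2 0" --pt "15 0 2 0" --pt "20 0 2 0" --pt "20 0 2 0" --pt "20 0 2 0" --pt "15 0 2 0" --pt "4 0 0 0" --pt "0 0 0 0"

```text
clock: 3.2
position: [668.6, 136.5, 299.6]
ee_rot: [-0.705, -0.043, 0.707, -0.044]
contact_force: [-0.3, 0.2, 0.4]
gripper_width: 0.2
```

Request:
drive_tool --pt "0 0 6 0" --pt "0 0 6 0" --pt "0 0 6 0" --pt "0 0 6 0" --pt "0 0 6 0" --pt "0 0 0 0"

```text
clock: 3.7
position: [638.5, 132.4, 302.7]
ee_rot: [0.706, 0.044, -0.705, 0.044]
contact_force: [0.5, -0.3, -0.7]
gripper_width: -0.2
```

```bash
python3 -c "
from h import *
st()"
```

```text
t 3.7 pos [638.5 132.4 302.7] fix [125.5  38.8 302.7] F [ 0.5 -0.3 -0.7] w -0.2
```

Request:
drive_tool --pt "0 0 5 0" --pt "0 0 5 0" --pt "0 0 5 0" --pt "0 0 5 0" --pt "0 0 5 0"

```text
clock: 4.12
position: [614.2, 129.3, 301.4]
ee_rot: [-0.706, -0.044, 0.706, -0.044]
contact_force: [0.5, 0.2, 0.3]
gripper_width: -0.1
```

Run:
```python
from h import *
p,r=st()
# planned path: front tip edge at L=182 on outer face, TCP 11 behind
for a in (1.5,1.4,1.3,1.2,1.1,1,.9,.8,.7,.6,.5,.4,.3,.2,.1,.05,0):
    print(a,round(105-178*np.cos(a)+8*np.sin(a)+11,1),round(116+178*np.sin(a)+8*np.cos(a),1))
```

```text
t 4.12 pos [614.2 129.3 301.4] fix [101.   38.7 301.4] F [0.5 0.2 0.3] w -0.1
1.5 111.4 294.1
1.4 93.6 292.8
1.3 76.1 289.7
1.2 59.0 284.8
1.1 42.4 278.3
1 26.6 270.1
0.9 11.6 260.4
0.8 -2.3 249.3
0.7 -15.0 236.8
0.6 -26.4 223.1
0.5 -36.4 208.4
0.4 -44.8 192.7
0.3 -51.7 176.2
0.2 -56.9 159.2
0.1 -60.3 141.7
0.05 -61.4 132.9
0 -62.0 124.0
```

Request:
drive_tool --pt "0 0 4 0" --pt "0 0 4 0" --pt "0 0 0 0"

```text
clock: 4.37
position: [606.2, 128.3, 301.8]
ee_rot: [0.706, 0.044, -0.706, 0.044]
contact_force: [0.6, -0.5, 0.1]
gripper_width: -0.1
```

Run:
```python
from h import *
p,r=st()
a=arm.get_image("wrist");b=arm.get_image("scene")
o=np.hstack([cv2.resize(b[80:200,300:420],(400,400),interpolation=2),a[100:300,225:425].repeat(2,0).repeat(2,1)])
cv2.imwrite("pics/s2.png",o[:,:,::-1])
```

```text
t 4.37 pos [606.2 128.3 301.8] fix [ 92.9  38.7 301.8] F [ 0.6 -0.5  0.1] w -0.1
```

View pics/s2.png

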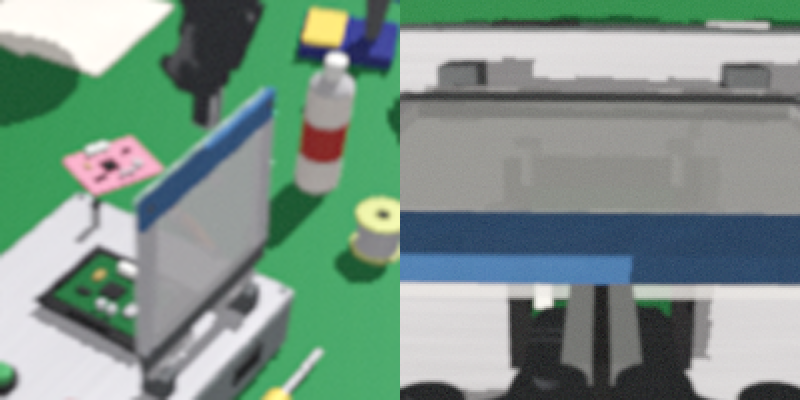

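Run:
```python
from h import *
def proj(n,w):
    K,d,e,A=cam(n);v=(np.array(w)-e)@A;v=v*[1,-1,-1]
    return cv2.projectPoints(v.reshape(-1,1,3),np.zeros(3),np.zeros(3),K,d)[0].reshape(-1,2).round(1)
p,r=st()
pts=[p,p-r[:,0]*20,p-r[:,0]*40,p+r[:,2]*11,p-r[:,2]*11]
for n in("wrist","scene","top"): print(n,proj(n,pts).tolist())
for L in (205,175):
  for a in (1.4,1.5,1.6,1.7):
    q=np.array([[105-L*np.cos(a)+8*np.sin(a),y,116+L*np.sin(a)+8*np.cos(a)] for y in (145,40,-65)]);w=O+q@F.T
    print(L,a,q[0].round(),"wrist",proj("wrist",w).tolist(),"scene",proj("scene",w).tolist(),"top",proj("top",w).tolist())
arm_t=arm.get_image("top");im=arm.get_image("wrist");cv2.imwrite("pics/w3.png",im[:,:,::-1]);cv2.imwrite("pics/t3.png",arm_t[:,:,::-1])
```

```text
t 4.47 pos [606.7 128.4 301.6] fix [ 93.5  38.7 301.6] F [ 0.3 -0.1  0.2] w 0.2
wrist [[325.4, 234.2], [325.4, 249.9], [325.4, 269.5], [325.4, 253.3], [325.4, 214.4]]
scene [[360.5, 127.0], [361.0, 121.3], [361.5, 115.5], [357.3, 125.7], [363.7, 128.3]]
top [[262.7, 160.2], [261.8, 158.7], [260.8, 157.3], [263.2, 164.2], [262.2, 156.2]]
205 1.4 [ 78. 145. 319.] wrist [[115.8, 274.2], [322.8, 276.8], [530.4, 275.0]] scene [[375.5, 103.6], [356.7, 119.9], [335.8, 137.9]] top [[222.9, 169.8], [262.0, 164.7], [301.4, 159.5]]
205 1.5 [ 98. 145. 321.] wrist [[106.8, 238.0], [322.7, 239.6], [539.3, 238.7]] scene [[381.4, 105.4], [362.7, 121.9], [341.9, 140.2]] top [[222.0, 162.2], [261.1, 157.0], [300.5, 151.9]]
205 1.6 [119. 145. 321.] wrist [[100.1, 197.2], [322.7, 197.5], [546.0, 197.9]] scene [[387.3, 107.7], [368.7, 124.5], [348.2, 143.1]] top [[221.3, 154.7], [260.3, 149.5], [299.5, 144.4]]
205 1.7 [139. 145. 318.] wrist [[96.2, 153.5], [322.7, 152.2], [549.9, 154.1]] scene [[393.2, 110.7], [374.8, 127.8], [354.4, 146.7]] top [[220.8, 147.4], [259.6, 142.3], [298.7, 137.2]]
175 1.4 [ 83. 145. 290.] wrist [[141.9, 242.2], [323.2, 243.5], [504.8, 242.9]] scene [[376.0, 112.3], [357.5, 128.8], [337.0, 147.0]] top [[224.9, 169.8], [263.2, 164.8], [301.7, 159.8]]
175 1.5 [101. 145. 291.] wrist [[136.3, 214.3], [323.1, 215.0], [510.3, 214.9]] scene [[380.9, 113.9], [362.5, 130.6], [342.1, 149.0]] top [[224.2, 163.5], [262.4, 158.4], [300.9, 153.4]]
175 1.6 [118. 145. 291.] wrist [[132.3, 183.8], [323.1, 183.8], [514.4, 184.4]] scene [[385.9, 116.0], [367.6, 132.9], [347.4, 151.5]] top [[223.5, 157.2], [261.7, 152.2], [300.2, 147.2]]
175 1.7 [135. 145. 289.] wrist [[130.0, 151.8], [323.2, 151.0], [516.7, 152.4]] scene [[390.7, 118.6], [372.6, 135.7], [352.6, 154.6]] top [[223.1, 151.2], [261.1, 146.1], [299.4, 141.1]]
```

Run:
```python
import cv2,numpy as np
a=cv2.imread("pics/w1.png")[200:275,275:375];b=cv2.imread("pics/w3.png")[200:275,275:375]
from bench import arm
s=arm.get_image("scene")[:,:,::-1][85:160,310:410]; t=cv2.imread("pics/t3.png")[120:195,220:320]
z=lambda i:cv2.resize(i,(400,300),interpolation=cv2.INTER_NEAREST)
cv2.imwrite("pics/z4.png",np.vstack([np.hstack([z(a),z(b)]),np.hstack([z(s),z(t)])]))
```

```text
(no output)
```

View pics/z4.png

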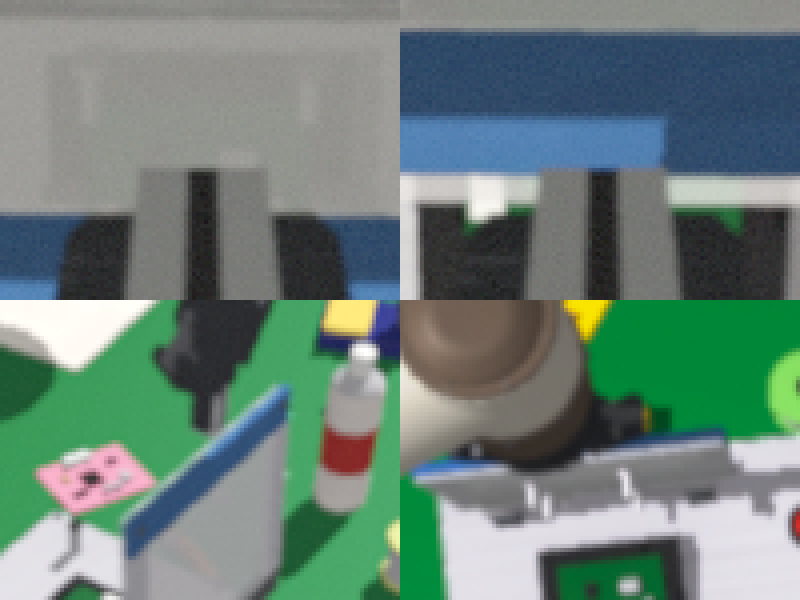

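The zoom shows the true finger end at wrist row 242 and scene px (362,117), with a green gap above the bar. So the fingertips are above the lid's free edge, higher than the reported TCP implies. I'll measure that offset.

Run:
```python
from h import *
p,r=st()
q=tri(cam("wrist"),[(325.5,242)],cam("scene"),[(362,117.5)])[0];print(q,"tool off",r.T@(q[:3]-p))
# finger width at tip: 32.5px in wrist -> depth
K=cam("wrist")[0]
for w in (29,22): print(w,"depth",K[0,0]*w/32.5)
c=arm.calibration("wrist")["T_tool_cam"];
for d in (0,20,30,40):
  v=np.linalg.inv(c)@[-d,0,-11,1];print(d,"depth",-v[2])
```

```text
t 4.62 pos [607.  128.5 301.3] fix [ 93.7  38.8 301.3] F [ 0.1  0.7 -0.7] w 0.2
[613.15630243 128.43163987 335.50962207   7.36435497] tool off [-34.22533593   0.80265171  -6.14376727]
29 depth 320.2606161344041
22 depth 242.95632948127206
0 depth 185.7892872915237
20 depth 166.55424897081156
30 depth 156.93672981045552
40 depth 147.31921065009945
```

Request:
drive_tool --pt "-15 0 0 0" --pt "-10 0 0 0" --pt "0 0 -15 0" --pt "0 0 -20 0" --pt "0 0 -20 0" --pt "0 0 -10 0" --pt "20 0 0 0" --pt "20 0 0 0" --pt "17 0 0 0" --pt "0 0 0 0"

```text
clock: 5.45
position: [669.7, 136.2, 265.0]
ee_rot: [-0.703, -0.043, 0.708, -0.044]
contact_force: [-0.6, 1.5, -1.7]
gripper_width: -0.3
```

Run:
```python
from h import *
st()
s=arm.get_image("scene")[:,:,::-1][85:160,310:410];w=arm.get_image("wrist")[:,:,::-1][150:300,225:425]
cv2.imwrite("pics/z5.png",np.hstack([cv2.resize(s,(400,300),interpolation=0),cv2.resize(w,(400,300),interpolation=0)]))
```

```text
t 5.45 pos [669.7 136.2 265. ] fix [157.   38.7 265. ] F [-0.6  1.5 -1.7] w -0.3
```

View pics/z5.png

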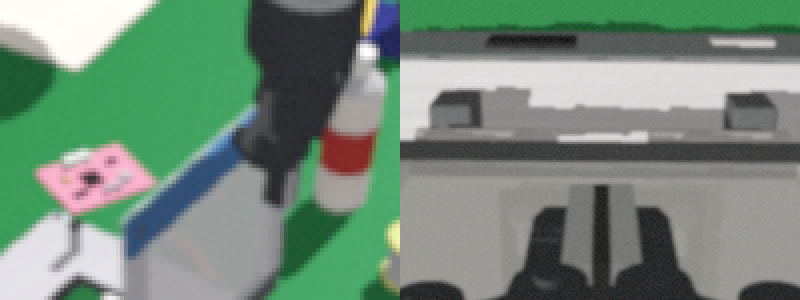

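The finger now stands in front of the outer face; its tip is at scene px (379,136).

Run:
```python
from h import *
p,r=st();s=cam("scene")
q=tri(cam("wrist"),[(325.5,242)],s,[(378.8,135.8)])[0];print(q,"tool off",(r.T@(q[:3]-p)).round(1),"fix",F.T@(q[:3]-O))
e,v=ray(s,[(378.8,135.8)]);
# ray ∩ vertical plane fixture y=38.7
n=F[:,1];t=(38.7-n@(e-O))/(v[0]@n);print("tip if y=38.7:",F.T@(e+t*v[0]-O))
```

```text
t 5.55 pos [671.6 136.3 269.6] fix [158.9  38.6 269.6] F [-0.5  0.4  0.3] w 0.1
[673.7282513  135.88738806 297.33409609   9.7839194 ] tool off [-27.7   0.7  -2. ] fix [160.89788165  37.93339808 297.33409609]
tip if y=38.7: [155.75304877  38.7        298.07249992]
```

Request:
drive_tool --pt "0 0 8 0" --pt "0 0 8 0" --pt "0 0 8 0" --pt "0 0 6 0" --pt "0 0 4 0" --pt "0 0 4 0"

```text
clock: 6.05
position: [633.0, 131.7, 270.2]
ee_rot: [0.706, 0.044, -0.705, 0.044]
contact_force: [0.1, -0.4, -0.7]
gripper_width: 0.3
```

Request:
drive_tool --pt "0 0 4 0" --pt "0 0 4 0" --pt "0 0 4 0" --pt "0 0 4 0" --pt "0 0 4 0"

```text
clock: 6.47
position: [613.8, 129.4, 269.0]
ee_rot: [0.706, 0.044, -0.706, 0.043]
contact_force: [2.9, 0.4, -1.2]
gripper_width: 0.0
```

```bash
python3 -c "
from h import *
st()"
```

```text
t 6.47 pos [613.8 129.4 269. ] fix [100.6  38.9 269. ] F [ 2.9  0.4 -1.2] w 0.0
```

Request:
drive_tool --pt "0 0 7 0" --pt "1 0 8 0" --pt "1.5 0 9 0" --pt "2 0 9 0" --pt "2.5 0 9 0" --pt "2.5 0 9 0" --pt "3.5 0 8.5 0" --pt "3.5 0 8.5 0" --pt "4 0 8 0" --pt "4 0 8 0"

```text
clock: 7.3
position: [529.4, 118.8, 245.3]
ee_rot: [0.706, 0.044, -0.706, 0.044]
contact_force: [2.1, 0.0, -0.3]
gripper_width: -0.2
```

Run:
```python
from h import *
st()
s=arm.get_image("scene")[:,:,::-1][85:185,310:410];w=arm.get_image("wrist")[:,:,::-1][100:300,225:425]
cv2.imwrite("pics/z6.png",np.hstack([cv2.resize(s,(400,400),interpolation=0),cv2.resize(w,(400,400),interpolation=0)]))
```

```text
t 7.3 pos [529.4 118.8 245.3] fix [ 15.6  38.6 245.3] F [ 2.1  0.  -0.3] w -0.2
```

View pics/z6.png

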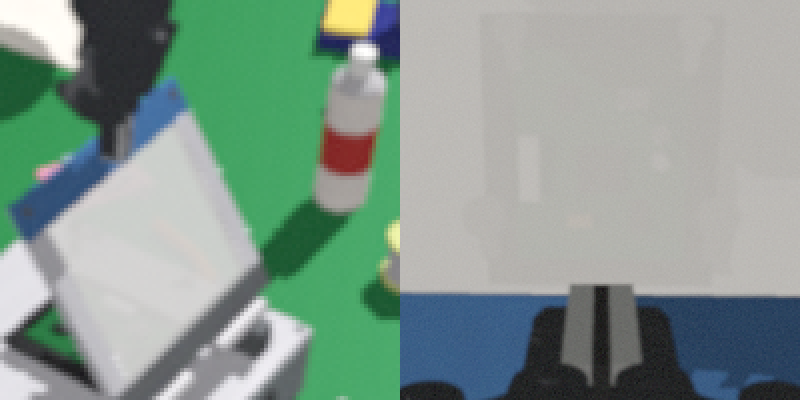

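The scene view shows the lid swinging down, finger tip on the outer face at the bar's lower border. Continuing the arc.

Request:
drive_tool --pt "5 0 7.5 0" --pt "5 0 7.5 0" --pt "5.5 0 7 0" --pt "5.5 0 7 0" --pt "6.5 0 6.5 0" --pt "6.5 0 6.5 0" --pt "7 0 6 0" --pt "7 0 6 0" --pt "7.5 0 5 0" --pt "7.5 0 5 0"

```text
clock: 8.23
position: [466.2, 110.9, 181.3]
ee_rot: [-0.706, -0.044, 0.706, -0.044]
contact_force: [1.0, 0.7, 0.8]
gripper_width: 0.3
```

Request:
drive_tool --pt "8 0 4.5 0" --pt "8 0 4.5 0" --pt "8 0 3.5 0" --pt "8 0 3.5 0" --pt "7 0 2.5 0" --pt "7 0 2 0" --pt "6 0 1 0" --pt "5 0 1 0"

```text
clock: 8.9
position: [444.0, 108.0, 124.0]
ee_rot: [-0.705, -0.043, 0.706, -0.044]
contact_force: [-0.4, 0.1, 1.2]
gripper_width: 0.1
```

```bash
python3 -c "
from h import *
st()"
```

```text
t 8.9 pos [444. 108. 124.] fix [-70.5  38.4 124. ] F [-0.4  0.1  1.2] w 0.1
```

Request:
drive_tool --pt "4 0 0 0" --pt "4 0 0 0" --pt "4 0 0 0" --pt "4 0 0 0" --pt "0 0 0 0"

```text
clock: 9.32
position: [444.2, 108.1, 108.1]
ee_rot: [-0.705, -0.043, 0.706, -0.044]
contact_force: [0.9, -0.2, 0.6]
gripper_width: 0.1
```

Request:
drive_tool --pt "3 0 0 0" --pt "3 0 0 0" --pt "2 0 0 0" --pt "0 0 0 0"

```text
clock: 9.65
position: [444.5, 108.3, 100.6]
ee_rot: [-0.706, -0.044, 0.706, -0.044]
contact_force: [-0.1, -1.1, 0.4]
gripper_width: -0.4
```

Request:
drive_tool --pt "2 0 0 0" --pt "2 0 0 0" --pt "2 0 0 0" --pt "0 0 0 0"

```text
clock: 9.98
position: [444.4, 108.2, 94.6]
ee_rot: [-0.706, -0.044, 0.706, -0.044]
contact_force: [-0.2, 0.3, 1.4]
gripper_width: 0.1
```

Request:
drive_tool --pt "2 0 0 0" --pt "2 0 0 0" --pt "0 0 0 0"

```text
clock: 10.23
position: [444.5, 108.3, 90.6]
ee_rot: [-0.706, -0.044, 0.706, -0.044]
contact_force: [0.9, 0.3, -0.1]
gripper_width: -0.0
```

Request:
drive_tool --pt "2 0 0 0" --pt "1 0 0 0" --pt "1 0 0 0" --pt "0 0 0 0"

```text
clock: 10.57
position: [444.8, 108.2, 90.0]
ee_rot: [0.706, 0.044, -0.705, 0.044]
contact_force: [-10.2, -0.1, 23.5]
gripper_width: -0.0
```

Request:
drive_tool --pt "1 0 0 0" --pt "1 0 0 0" --pt "1 0 0 0" --pt "0 0 0 0"

```text
clock: 10.9
position: [444.9, 108.3, 89.8]
ee_rot: [0.706, 0.044, -0.705, 0.045]
contact_force: [-18.4, -0.2, 43.4]
gripper_width: 0.2
```

Request:
drive_tool --pt "-4 0 0 0" --pt "-4 0 0 0" --pt "-10 0 0 0" --pt "-20 0 0 0" --pt "0 0 0 0"

```text
clock: 11.32
position: [446.8, 109.2, 124.5]
ee_rot: [0.708, 0.045, -0.704, 0.043]
contact_force: [0.1, 0.7, -0.0]
gripper_width: 0.1
```

Run:
```python
from h import *
p,r=st()
s=arm.get_image("scene")[:,:,::-1];w=arm.get_image("wrist")[:,:,::-1]
cv2.imwrite("pics/s7.png",s);cv2.imwrite("pics/w7.png",w)
cv2.imwrite("pics/z7.png",np.hstack([cv2.resize(s[100:250,250:400],(400,400),interpolation=1),cv2.resize(w[:,120:520],(400,400))]))
```

```text
t 11.32 pos [446.8 109.2 124.5] fix [-67.6  39.3 124.5] F [ 0.1  0.7 -0. ] w 0.1
```

View pics/z7.png

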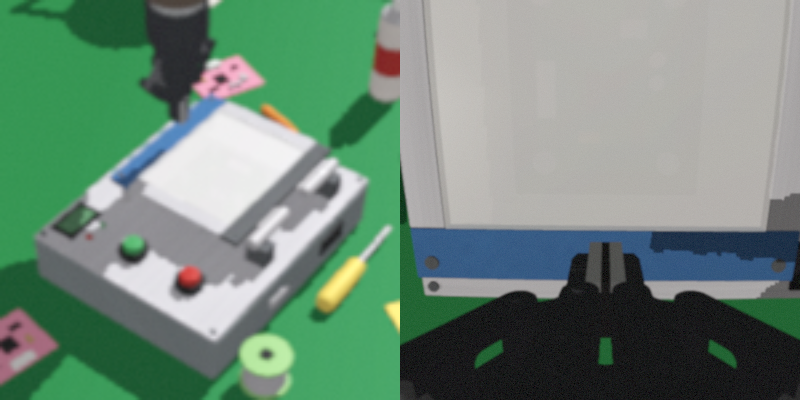

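The lid lies about flat with its blue bar at the deck front, and the finger is clear above it. I'll check the angle numerically with the wrist picture.

Run:
```python
from h import *
def proj(n,w):
    K,d,e,A=cam(n);v=(np.array(w)-e)@A;v=v*[1,-1,-1]
    return cv2.projectPoints(v.reshape(-1,1,3),np.zeros(3),np.zeros(3),K,d)[0].reshape(-1,2).round(1)
st()
w=cv2.imread("pics/w7.png");s=cv2.imread("pics/s7.png")
h=cv2.cvtColor(w,cv2.COLOR_BGR2HSV);m=cv2.inRange(h,np.array((100,110,40)),np.array((120,255,255)))
for c in (150,200,230): 
    k=np.where(m[:,c])[0];print("col",c,k.min(),k.max())
for rr in (240,260,270): k=np.where(m[rr])[0];print("row",rr,k.min(),k.max())
hs=cv2.cvtColor(s,cv2.COLOR_BGR2HSV);ms=cv2.inRange(hs,np.array((100,110,40)),np.array((120,255,255)));ms[:130]=0;ms[175:]=0;ms[:,:285]=0;ms[:,340:]=0
q=cv2.boxPoints(cv2.minAreaRect(np.argwhere(ms>0)[:,::-1].astype(np.float32)));print(q.round(1).tolist())
for a in (0,.03,.06,.1):
    P=lambda L,y:O+F@np.array([105-L*np.cos(a)+8*np.sin(a),y,116+L*np.sin(a)+8*np.cos(a)])
    c=[P(205,145),P(205,-65),P(175,145),P(175,-65)]
    print(a,"wrist",proj("wrist",c).tolist(),"scene",proj("scene",c).tolist())
```

```text
t 11.42 pos [444.8 108.4 121.9] fix [-69.6  38.8 121.9] F [0.7 1.3 0.1] w -0.3
col 150 229 276
col 200 230 277
col 230 230 278
row 240 133 517
row 260 136 515
row 270 138 514
[[292.1000061035156, 166.0], [328.70001220703125, 134.1999969482422], [332.29998779296875, 138.39999389648438], [295.70001220703125, 170.10000610351562]]
0 wrist [[135.6, 284.9], [511.1, 285.6], [127.0, 235.0], [519.7, 235.6]] scene [[327.5, 133.8], [290.3, 165.1], [334.3, 136.9], [297.3, 168.8]]
0.03 wrist [[130.0, 290.0], [516.6, 290.7], [121.7, 238.2], [524.9, 238.8]] scene [[327.6, 132.5], [290.2, 163.8], [334.4, 135.8], [297.3, 167.6]]
0.06 wrist [[124.1, 295.0], [522.4, 295.8], [116.1, 241.2], [530.4, 241.9]] scene [[327.8, 131.2], [290.2, 162.4], [334.6, 134.6], [297.3, 166.5]]
0.1 wrist [[115.5, 301.7], [530.8, 302.6], [108.2, 245.0], [538.2, 245.7]] scene [[328.0, 129.4], [290.3, 160.7], [334.8, 133.1], [297.4, 165.0]]
```

Width of the bar (376 px, against 376 predicted for 0 and 387 for 0.03 rad) says the lid is home. It also refines the fixture position by about +4 mm in x and -1.5 mm in y. Now to above the start button.

Request:
drive_tool --pt "-20 0 0 0" --pt "0 20 -8 0" --pt "0 20 -8 0" --pt "0 20 -8 0" --pt "0 20 -8 0" --pt "0 20 -8 0" --pt "0 20 -8 0" --pt "0 20 -6 0" --pt "0 18 0 0" --pt "0 0 0 0"

```text
clock: 12.25
position: [517.2, -44.2, 140.1]
ee_rot: [-0.705, -0.042, 0.707, -0.043]
contact_force: [0.7, -0.1, 0.1]
gripper_width: 0.4
```

Run:
```python
from h import *
p,r=st()
w=arm.get_image("wrist");c=cam("wrist")
h=cv2.cvtColor(w,cv2.COLOR_RGB2HSV);m=cv2.inRange(h,np.array((0,140,60)),np.array((8,255,255)))
n,l,s,ce=cv2.connectedComponentsWithStats(m)
for i in range(1,n):
    if s[i,4]>60: print("red",ce[i],s[i],r.T@(onz(c,[ce[i]],98)[0]-p))
m=cv2.inRange(h,np.array((40,90,30)),np.array((90,255,255)));n,l,s,ce=cv2.connectedComponentsWithStats(m)
for i in range(1,n):
    if 40<s[i,4]<6000: print("green",ce[i],s[i],r.T@(onz(c,[ce[i]],98)[0]-p))
cv2.imwrite("pics/w8.png",w[:,:,::-1])
```

```text
t 12.25 pos [517.2 -44.2 140.1] fix [ -16.6 -121.6  140.1] F [ 0.7 -0.1  0.1] w 0.4
red [321.94659546  70.72296395] [ 301   49   43   44 1498] [ 41.76928366  -3.24112603 -84.44226842]
green [321.65996909 208.60510046] [ 302  188   40   41 1294] [42.04716121 -3.51167019 -0.57301063]
green [ 42.08940823 360.24571184] [   0  333  128   67 4664] [  42.39176442 -227.49139242  127.81717185]
green [441.76888889 353.36222222] [427 339  31  30 450] [ 42.45440649  85.61610637 112.58218238]
green [207.77804296 354.29594272] [193 343  31  27 419] [ 42.39553495 -88.64879567 113.81815461]
green [325.20945946 355.40202703] [317 346  17  20 296] [ 42.42557559  -1.10267535 113.33756976]
```

View pics/w8.png

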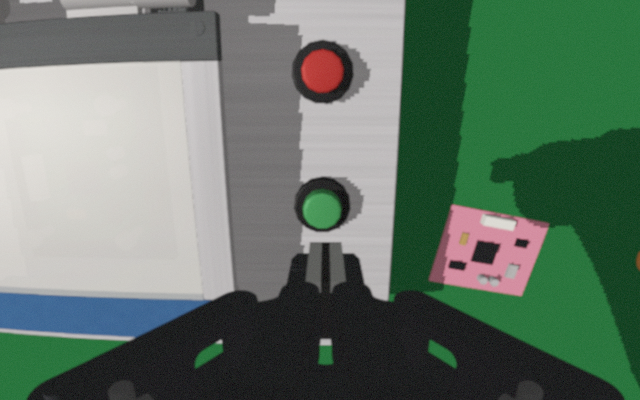

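The wrist picture shows the green button at (322,209), under the finger line, with the red one at (322,71). Shift -3.5 in y, then descend.

Request:
drive_tool --pt "0 -3.5 0 0" --pt "15 0 0 0" --pt "15 0 0 0" --pt "15 0 0 0" --pt "10 0 0 0" --pt "8 0 0 0" --pt "4 0 0 0" --pt "0 0 0 0"

```text
clock: 12.97
position: [516.7, -38.0, 74.1]
ee_rot: [-0.705, -0.044, 0.706, -0.044]
contact_force: [-0.3, -0.9, 0.5]
gripper_width: -0.1
```

Request:
drive_tool --pt "2 0 0 0" --pt "2 0 0 0" --pt "2 0 0 0" --pt "2 0 0 0" --pt "0 0 0 0"

```text
clock: 13.38
position: [517.0, -38.5, 66.7]
ee_rot: [-0.706, -0.044, 0.706, -0.043]
contact_force: [-1.2, 0.4, -0.8]
gripper_width: 0.4
```

Request:
drive_tool --pt "2 0 0 0" --pt "1 0 0 0" --pt "1 0 0 0" --pt "0 0 0 0"

```text
clock: 13.72
position: [517.4, -38.4, 63.1]
ee_rot: [0.706, 0.044, -0.706, 0.044]
contact_force: [-1.1, -0.3, 3.0]
gripper_width: -0.2
```

Request:
drive_tool --pt "1 0 0 0" --pt "1 0 0 0" --pt "1 0 0 0" --pt "0 0 0 0"

```text
clock: 14.05
position: [517.4, -38.4, 60.2]
ee_rot: [0.706, 0.044, -0.706, 0.044]
contact_force: [-0.4, -0.3, 5.0]
gripper_width: 0.1
```

Button force has reached 5 N. A little more to reach the end stop.

Request:
drive_tool --pt "1 0 0 0" --pt "1 0 0 0" --pt "0.5 0 0 0" --pt "0 0 0 0"

```text
clock: 14.38
position: [517.5, -38.5, 60.0]
ee_rot: [0.706, 0.044, -0.705, 0.044]
contact_force: [-6.0, 1.2, 18.9]
gripper_width: -0.0
```

End stop reached: 19 N with z held at 60. Release and retreat.

Request:
drive_tool --pt "-3 0 0 0" --pt "-5 0 0 0" --pt "-15 0 0 0" --pt "-25 0 0 0" --pt "-25 0 0 0" --pt "-25 0 0 0" --pt "0 0 0 0" --pt "0 0 0 0"

```text
clock: 15.05
position: [517.8, -38.0, 156.3]
ee_rot: [0.707, 0.044, -0.705, 0.043]
contact_force: [0.4, -0.1, -0.0]
gripper_width: -0.2
```

Run:
```python
from h import *
p,r=st();O=O+F@[4,-1.5,0]
def proj(n,w):
    K,d,e,A=cam(n);v=(np.array(w)-e)@A;v=v*[1,-1,-1]
    return cv2.projectPoints(v.reshape(-1,1,3),np.zeros(3),np.zeros(3),K,d)[0].reshape(-1,2).round(1)
w=arm.get_image("wrist");s=arm.get_image("scene");cv2.imwrite("pics/w9.png",w[:,:,::-1]);c=cam("wrist")
G=blob(w,(40,90,30),(90,255,255),(280,150,370,270));Rd=blob(w,(0,140,60),(8,255,255),(260,20,390,200))
a,b=onz(c,[G[0],Rd[0]],98);print("green/red",(r.T@(a-p)).round(1),(r.T@(b-p)).round(1),"sep",np.linalg.norm(a-b),G[1],Rd[1])
hs=cv2.cvtColor(s,cv2.COLOR_RGB2HSV);ms=cv2.inRange(hs,np.array((100,110,40)),np.array((120,255,255)));ms[:130]=0;ms[175:]=0;ms[:,:285]=0;ms[:,340:]=0
q=cv2.boxPoints(cv2.minAreaRect(np.argwhere(ms>0)[:,::-1].astype(np.float32)));print("scene bar now",q.round(1).tolist())
```

```text
t 15.05 pos [517.8 -38.  156.3] fix [ -15.2 -115.5  156.3] F [ 0.4 -0.1 -0. ] w -0.2
green/red [58.3  3.7  2.3] [ 58.5   4.3 -80.9] sep 83.17750453726192 [ 312  185   38   39 1147] [ 313   55   40   41 1295]
scene bar now [[291.29998779296875, 165.0], [328.29998779296875, 133.6999969482422], [332.3999938964844, 138.5], [295.3999938964844, 169.8000030517578]]
```

```bash
python3 -c "
from bench import arm
print(arm.job_done())"
```

```text
the job is handed in; nothing more can be done
None
```

I pushed the lid down on its outer face and pressed it onto its hard stop. I then pressed the green button to its end stop, released it and handed the job in at about 15 s of the 48 s. No verdict came back.

**What the checks showed**
- **Lid:** it stopped hard under the finger, at up to 43 N, well over the suggested 15 N. In the wrist picture afterwards the bar's width matched the lid fully home. In the last scene picture one corner of the bar had shifted about 1 px, within noise; I did not check the lid more closely after the button press.
- **Start button:** force rose to 3 N, then 5 N, then 19 N with no further travel. The finger landed about 4 mm off its centre. After release the wrist camera saw both buttons about 83 mm apart, against 85 mm given.
- **Red button and the rest:** the finger stayed clear of the red button. I saw nothing displaced in the pictures I viewed, but did not measure the loose things afterwards. At hand-in the arm was clear, with contact force about zero.

**What disagreed**
- **Fingertips:** closed, they ended about 30 to 34 mm short of the reported TCP. My first approach therefore passed over the lid's edge without touching it. I corrected for this from the pictures.
- **Spring force:** the roughly 4 N expected in the last 13 mm of lid travel did not show in the readings before the hard stop.
- **Fixture position:** close up, it was about 4 mm off my first estimate.

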